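# Roll the thick clay roller onto the start line

## Robot

A 6-joint arm with a two-finger parallel gripper is mounted at the origin on the work surface; the furniture and walls round the work are solid. World frame = base frame: x ahead of the robot, y to its left, z up, the work surface at z = 0. Lengths are in m, angles in degrees, forces in N, time in s.
With the tool pointing down it reaches from about 0.375 to 0.75 m from the base axis. Payload 9 kg.
Tool frame: the origin (TCP) lies where the fingers leave the gripper's body, on its centre line; the fingertips stand 73 mm ahead of it and the grasp point (between the pads) lies 54 mm ahead of it (robot.tip_reach is the distance from the TCP to the fingertips, in m); z points along the fingers, y is the direction in which the jaws open and shut (so a half turn about z gives the same grasp; the last joint's range is limited). The gripper opens to 85 mm and grips with 20 to 120 N. Pads are 22 mm wide; open, the fingers measure 114 mm over their backs; the gripper's body (76 mm by 85 mm) begins 54 mm behind the grasp point. The pads swing forward as they close: fully open they stand 13 mm farther back than shut.
Start: joints at [-80.14, 5.964, 5.575, 89.605, 0, 77.527], TCP at [0.228, -0.555, 0.304] pointing down, gripper open.
Joint ranges: [-171.21, 171.21], [-48.23, 106.86], [-62.78, 66.21], [-105.2, 120.99], [-86.42, 89.51], [-180, 180]. Speed limits (degrees/s): [127.2, 127.2, 147.25, 180, 180, 180].

## Interface

Orientations are given as [roll, pitch, yaw] about the fixed x, y, z axes, in that order (R = Rz(yaw) Ry(pitch) Rx(roll)).
In Python, from plant import robot gives the robot as it stands. Calls block until the motion is done:
- robot.move_pose(position, orientation): joint-space move of the TCP to a pose.
- robot.line_to(position, vel=0.15, rotation=None, guard=None): straight line of the TCP; rotation=None keeps the orientation; vel is the mean speed in m/s. With guard (N) it stops when the force on the tool has changed by that much, and returns True; else False.
- robot.goto_joints(angles): joint-space move.
- robot.set_gripper(opening): finger opening in m; the grip force is fixed at half the most; returns when the fingers have stopped.
- robot.pause(seconds).
- robot.ik(position, orientation): joint angles nearest the present ones, or None.
- robot.observe(): the state.
- robot.grab_frame(name): name is "side" or "top"; returns the picture (480x640x3 uint8, blue, green, red); there is no depth.
- robot.get_calibration(name): a dict with "vertical_fov" (degrees; the focal length in pixels is half the picture's height over the tangent of half this angle, whatever the lens; pixels are square), "cx", "cy" (the principal point, pixels), "rvec" (rotation vector, rad) and "tvec" (3), from world to camera coordinates, as OpenCV has them. Camera axes: x right, y down, z forward; pixel columns grow to the right and rows downward; lengths in m; the calibration is good to about 2 mm. A picture is of the moment at which its call begins. get_calibration takes no time and is no camera call.
A pose or a line that the arm cannot do raises robot.IKError and nothing moves.
- robot.job_done(): hands the job in, once; it reports no verdict.
The state is a dict: "time": time; "q": joint angles; "qvel": joint speeds; "joint_torque": joint torques, N m; "tool_pos": TCP position; "tcp_rot": TCP orientation; "ft_force": force on the tool from outside, world axes, zero at the start; "torque": the same for the moment, N m; "gripper_width": finger opening in m.
Only numpy, scipy, OpenCV 4.12 (cv2) and the standard library are available. Lean on these libraries where they do the work, as an engineer would, in place of code of your own. Each camera call takes 0.05 s, during which the arm holds its last target.

## Task

Get the slab board ready: with the fingertips, push the thick wooden roller so that it rolls (rather than slides) over the board until it lies along the dark start line, centred over it, and leave it resting there. Do not grip or lift it, and leave the slim roller and the other things where they are.

Things in the scene. Friction and masses are not known exactly. Their poses are not given: they have to be found in the camera images.
- roll_board: fixed canvas-faced plywood board, 280 (its x) x 250 (its y) x 12 mm high, lying on the worktop; origin at the centre of its underside; its z is up, and its x points away from the robot, turned by up to 0.3 rad. The canvas top is at 12 mm, flat, and gives a little rolling drag, so a roller stops soon after it is let go.
- line_mid (a point): middle of the dark start line on the board's top, 12 mm above the worktop; axes as the board's. The line is 4 mm wide and runs 180 mm along the board's y (90 mm to each side of this point), with a short cross tick at each end. The rollers lie one on each side of it, roughly parallel to it.
- thick_roller: plain wooden cylinder, 44 mm in diameter and 130 mm long, 0.15 kg or so, lying on the board 70 to 90 mm in front of or behind the line; the thicker of the two rollers. Origin on its axis, half-way along; its y is the cylinder's axis, its x and z turn as it rolls (z is up at the start). Its top is 56 mm above the worktop. Pushed along by its top, it travels half as far as the fingertip.
- slim_roller: plain wooden cylinder, 28 mm in diameter and 130 mm long, lying on the board on the other side of the line; to be left alone. Origin on its axis, half-way along; its y is the cylinder's axis.
- wood_tool: boxwood modelling tool, 185 mm long, 13 mm wide, 8 mm thick, lying loose on the board's left margin, along the board's x, about 110 mm from the board's middle; origin at the centre of its underside; to be left alone.
- stamp: loose plaster stamp, 42 mm wide and 52 mm high, standing left of the board; origin at the centre of its underside; to be left alone.
- clay_lump: loose lump, 41 x 44 x 36 mm, right of the board; origin at the centre of its underside; to be left alone.
- bisque_cup: loose unglazed cup, 66 mm across and 74 mm high, standing left of the board; origin at the centre of its underside; to be left alone.
Not all that is in view belongs to the job. What is shaped like the thick_roller but green or yellow is not meant.

How it is judged:
By the outcome, as a careful person would: the job done as asked, in the order asked, and still so for the second after the job is handed in, with the robot touching nothing.
It also fails if it takes over 48 s, if anything falls off the work surface, if the arm or the gripper's body presses on something with over 40 N, if the wrist force passes 120 N, or if a joint passes its speed limit or range.

## Working session

There is one attempt and no reset: what is moved stays moved. The work goes in short steps, each a Python script; the robot and the scene stay as the last script left them, time stands still between calls to the robot, and variables do not carry over. Pictures are saved under pics/ and viewed, and the job is handed in when it is done.

```bash
ls; mkdir -p pics; python3 - <<'E'
from plant import robot
import cv2
for n in("top","side"):
    cv2.imwrite(f"pics/{n}0.png",robot.grab_frame(n)); print(n,robot.get_calibration(n))
s=robot.observe();print(s["time"],s["tool_pos"],s["tcp_rot"],s["gripper_width"],robot.tip_reach)
E
```

```text
pics
top {'vertical_fov': 55.82567391518957, 'cx': 320.3687224592249, 'cy': 234.1292163669301, 'rvec': array([ 2.19453522, -2.14451686,  0.08021109]), 'tvec': array([-0.38605587,  0.4840878 ,  0.96461869])}
side {'vertical_fov': 46.36483483255989, 'cx': 321.97583825462317, 'cy': 244.89797852990313, 'rvec': array([ 2.06702649, -0.1406022 ,  0.10582562]), 'tvec': array([-0.54716864, -0.11643659,  1.40424996])}
0.1 [ 0.22795782 -0.55479503  0.30322737] [-1.79936175e+02 -1.39656608e-02  2.23333075e+01] 0.08562423476472598 0.0726
```

View pics/top0.png

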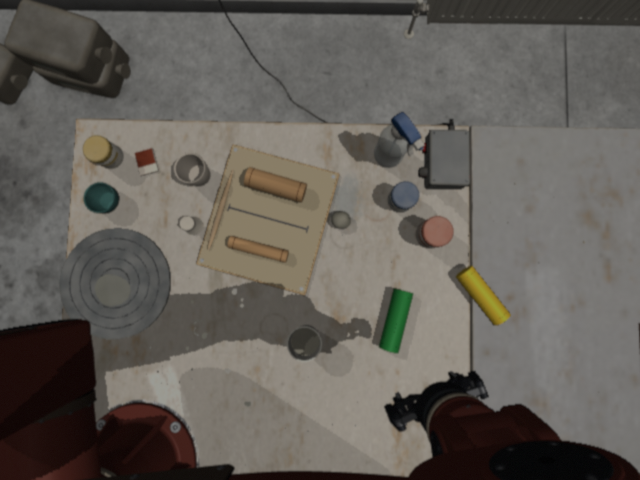

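View pics/side0.png

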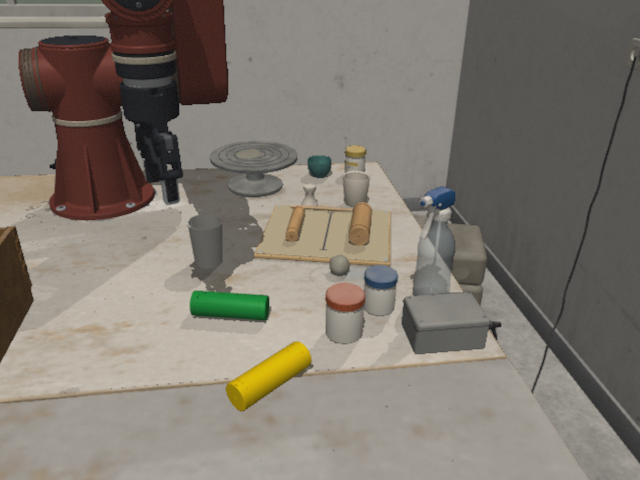

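The top view shows four cylinders that could be taken for the target: a wooden roller at (275,184), a thinner wooden one at (257,248), a green one at (396,320) and a yellow one at (484,295). The thicker wooden one, at (275,184), should be the target. I'll check it in a close crop.

```bash
python3 - <<'E'
import cv2
a=cv2.imread("pics/top0.png")[135:305,180:360]
cv2.imwrite("pics/crop0.png",cv2.resize(a,None,fx=3.5,fy=3.5,interpolation=cv2.INTER_CUBIC))
a=cv2.imread("pics/side0.png")[180:280,250:410]
cv2.imwrite("pics/crop1.png",cv2.resize(a,None,fx=5,fy=5,interpolation=cv2.INTER_CUBIC))
E
```

```text
(no output)
```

View pics/crop0.png

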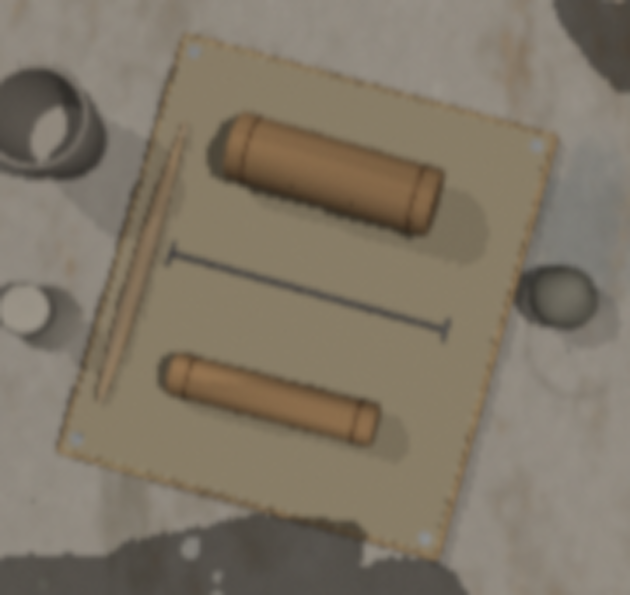

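View pics/crop1.png

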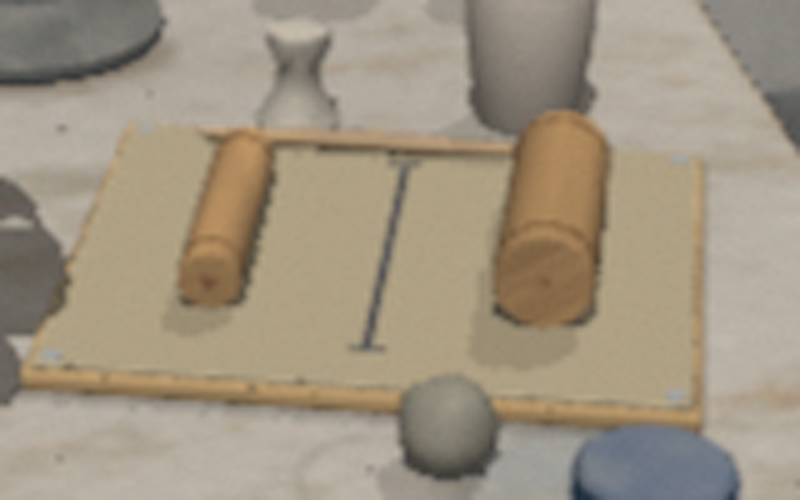

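```bash
cat > h.py <<'E'
import numpy as np, cv2
from plant import robot
C={}
for n in("top","side"):
    c=robot.get_calibration(n); f=240/np.tan(np.radians(c["vertical_fov"]/2))
    C[n]=(np.array([[f,0,c["cx"]],[0,f,c["cy"]],[0,0,1.]]),np.array(c["rvec"]),np.array(c["tvec"]))
def back(n,uv,z):
    K,r,t=C[n];R=cv2.Rodrigues(r)[0];d=R.T@np.linalg.inv(K)@np.array([*uv,1.]);o=-R.T@t
    return o+d*(z-o[2])/d[2]
def proj(n,P):
    K,r,t=C[n];return cv2.projectPoints(np.array(P,float).reshape(-1,1,3),r,t,K,None)[0][:,0]
def cylpts(c,yaw,r,L=.13):
    a=np.array([-np.sin(yaw),np.cos(yaw),0]);b=np.array([np.cos(yaw),np.sin(yaw),0]);z=np.array([0,0,1.])
    th=np.linspace(0,2*np.pi,60)
    return np.array([np.array(c)+s*a*L/2+r*(np.cos(t)*b+np.sin(t)*z) for s in(-1,1) for t in th])
def hull(n,*a,**k):
    return cv2.convexHull(proj(n,cylpts(*a,**k)).astype(np.float32))[:,0]
E
python3 - <<'E'
from h import *
cv=lambda u,v,x0,y0,s:((u+.5)/s-.5+x0,(v+.5)/s-.5+y0)
T=lambda u,v,z:back("top",cv(u,v,180,135,3.5),z)
S=lambda u,v,z:back("side",cv(u,v,250,180,5),z)
B=[T(*p,.012) for p in[(186,36),(557,133),(436,557),(62,453)]]
for i in range(4): print(B[i],np.linalg.norm(B[i]-B[i-1]))
print("mid",sum(B)/4)
BS=[S(*p,.012) for p in[(704,158),(702,410),(24,370),(130,127)]]
for i in range(4): print("S",BS[i],np.linalg.norm(BS[i]-BS[i-1]))
for nm,a,b in(("T",T(172,255,.012),T(446,329,.012)),("S",S(406,163,.012),S(367,348,.012))):
    d=a-b;print(nm,a,b,(a+b)/2,np.linalg.norm(d),np.degrees(np.arctan2(-d[0],d[1])))
for n in C:
    K,r,t=C[n];print(n,-cv2.Rodrigues(r)[0].T@t)
E
```

```text
[ 0.6887375  -0.17466296  0.012     ] 0.27504540704750846
[ 0.63082718 -0.41218345  0.012     ] 0.24447819028232035
[ 0.36324527 -0.34283374  0.012     ] 0.27642261139767793
[ 0.42189147 -0.10800582  0.012     ] 0.2420403479967749
mid [ 0.52617536 -0.25942149  0.012     ]
S [ 0.69172323 -0.17850753  0.012     ] 0.27678720989989264
S [ 0.63099926 -0.41092939  0.012     ] 0.24022348632323914
S [ 0.36239992 -0.34646667  0.012     ] 0.2762264379272553
S [ 0.42279677 -0.11301162  0.012     ] 0.24114112040614488
T [ 0.54780519 -0.17155903  0.012     ] [ 0.50485837 -0.34530195  0.012     ] [ 0.52633178 -0.25843049  0.012     ] 0.17897215591751808 -13.884398816472368
S [ 0.54937155 -0.16818574  0.012     ] [ 0.50461537 -0.34445614  0.012     ] [ 0.52699346 -0.25632094  0.012     ] 0.18186360092796142 -14.246702410756285
top [ 0.40661446 -0.38962865  0.99836042]
side [ 0.34569255 -1.35285003  0.57893213]
```

```bash
cat >> h.py <<'E'
from scipy.optimize import minimize
def mask(n,im,c0):
    h=cv2.cvtColor(im,cv2.COLOR_BGR2HSV);b,g,r=[im[...,i].astype(int) for i in range(3)]
    m=((r-b)>.42*r)&(r>60)
    k,l,st,_=cv2.connectedComponentsWithStats(m.astype(np.uint8))
    u,v=proj(n,[c0])[0].round().astype(int)
    return l==l[v,u] if l[v,u] else m*0
def fit(ims,c0,yaw0,r,z):
    ms={n:mask(n,im,(*c0,z)).astype(np.float32) for n,im in ims.items()}
    S=8;crops={}
    for n,m in ms.items():
        ys,xs=np.nonzero(m);x0,x1,y0,y1=xs.min()-8,xs.max()+9,ys.min()-8,ys.max()+9
        crops[n]=(cv2.resize(m[y0:y1,x0:x1],None,fx=S,fy=S,interpolation=cv2.INTER_LINEAR)>.5,x0,y0)
    def cost(p):
        t=0
        for n,(cm,x0,y0) in crops.items():
            h=hull(n,(p[0],p[1],z),p[2],r)
            q=np.round((h-[x0,y0]+.5)*S-.5).astype(int)
            k=np.zeros(cm.shape,np.uint8);cv2.fillConvexPoly(k,q,1)
            t+=np.logical_xor(k>0,cm).sum()/max(cm.sum(),1)
        return t
    best=None
    x=np.array([*c0,yaw0])
    for sc in(.015,.004):
        sim=np.array([x]+[x+d for d in np.diag([sc,sc,sc*8])])
        o=minimize(cost,x,method="Nelder-Mead",options=dict(initial_simplex=sim,xatol=1e-5,fatol=1e-5));x=o.x
    return x,o.fun,{n:int(m.sum()) for n,m in ms.items()}
def overlay(n,im,p,r,z,fn,box,s):
    x0,y0,x1,y1=box
    a=cv2.resize(im[y0:y1,x0:x1],None,fx=s,fy=s,interpolation=cv2.INTER_CUBIC)
    def dr(pts,c,cl): cv2.polylines(a,[np.round((np.array(pts)-[x0,y0]+.5)*s-.5).astype(int)],cl,c,1)
    dr(hull(n,(p[0],p[1],z),p[2],r),(255,0,0),True)
    m=np.array([.5266,-.2575,.012]);y=np.radians(-14);d=.09*np.array([-np.sin(y),np.cos(y),0]);dr(proj(n,[m-d,m+d]),(0,0,255),False)
    cv2.imwrite(fn,a)
def board(p,m=(.5266,-.2575),yaw=-14.):
    y=np.radians(yaw);d=np.array(p[:2])-m
    return d@[np.cos(y),np.sin(y)],d@[-np.sin(y),np.cos(y)],np.degrees(p[2])-yaw
E
python3 - <<'E'
from h import *
I={n:cv2.imread(f"pics/{n}0.png") for n in C}
for nm,uv,r in(("thick",(275,184),.022),("slim",(257,249),.014)):
    z=.012+r;c=back("top",uv,z)[:2]
    for sel in(["top"],["side"],["top","side"]):
        x,f,s=fit({n:I[n] for n in sel},c,np.radians(-14),r,z)
        print(nm,sel,x[:2].round(4),np.degrees(x[2]).round(2),round(f,3),s,np.round(board(x),4))
    if nm=="thick":
        overlay("top",I["top"],x,r,z,"pics/o_top.png",(180,135,360,305),3.5)
        overlay("side",I["side"],x,r,z,"pics/o_side.png",(250,180,410,280),5)
E
```

```text
thick ['top'] [ 0.5967 -0.2738] -16.18 0.155 {'top': 1109} [ 7.2000e-02  1.2000e-03 -2.1803e+00]
thick ['side'] [ 0.5976 -0.2717] -14.81 0.114 {'side': 731} [ 0.0723  0.0034 -0.8083]
thick ['top', 'side'] [ 0.5979 -0.2727] -15.07 0.273 {'top': 1109, 'side': 731} [ 0.0729  0.0025 -1.0675]
slim ['top'] [ 0.4584 -0.2414] -14.11 0.24 {'top': 651} [-0.07   -0.0009 -0.1142]
slim ['side'] [ 0.4577 -0.2378] -12.34 0.166 {'side': 388} [-0.0716  0.0025  1.6583]
slim ['top', 'side'] [ 0.4576 -0.2399] -12.27 0.413 {'top': 651, 'side': 388} [-7.1200e-02  4.0000e-04  1.7332e+00]
```

View pics/o_top.png

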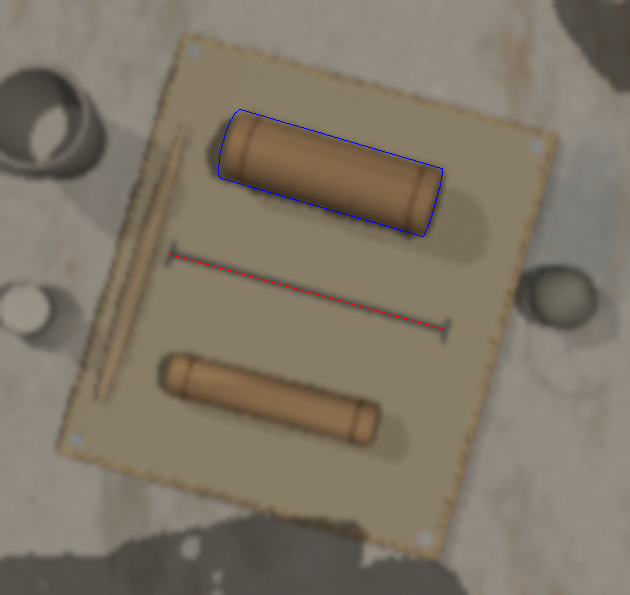

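View pics/o_side.png

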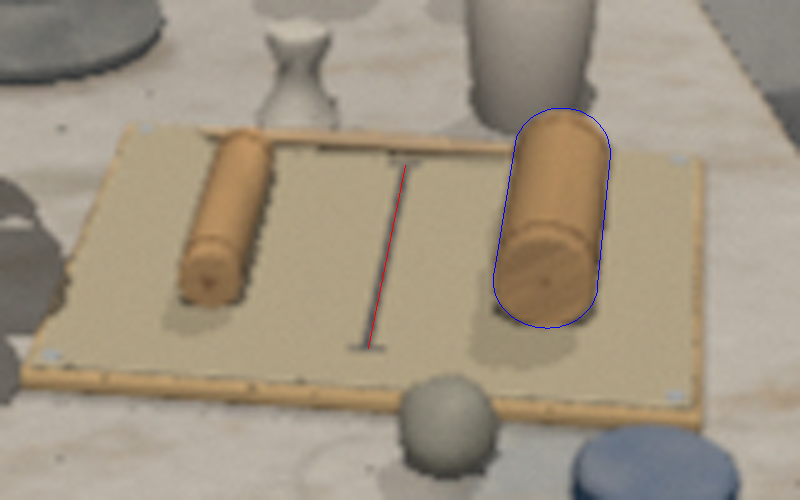

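The target is the thick wooden roller. The model outline fits it in both views: it lies 73 mm beyond the line, offset about 2 mm along it and turned about -1.5°. The fingertip pad is only 22 mm wide, so I'll roll the roller in short top strokes with the jaws open along its axis.

```bash
cat >> h.py <<'E'
YB=np.radians(-14.);EX=np.array([np.cos(YB),np.sin(YB)])
def st(tag=""):
    s=robot.observe();print(tag,round(s["time"],2),s["tool_pos"].round(4),s["tcp_rot"].round(2),s["ft_force"].round(2),round(s["gripper_width"],4));return s
E
python3 - <<'E'
from h import *
c=np.array([.5978,-.2725]); a=c+EX*.0075
O=[180,0,-15.3]
st()
robot.move_pose([*a,.17],O); st("above")
robot.line_to([*a,.145],vel=.08); st("hover")
g=robot.line_to([*a,.110],vel=.02,guard=3); s=st(f"contact {g}")
E
```

```text
0.1 [ 0.228  -0.5548  0.3032] [-1.7994e+02 -1.0000e-02  2.2330e+01] [-0.17 -1.13 -0.11] 0.0856
above 1.88 [ 0.6048 -0.2751  0.1704] [ 1.7998e+02 -2.0000e-02 -1.5330e+01] [-0.34 -0.43 -0.08] 0.0859
hover 2.35 [ 0.6046 -0.2742  0.1441] [-1.7997e+02  8.0000e-02 -1.5310e+01] [0.31 0.81 0.64] 0.0854
contact True 3.68 [ 0.6053 -0.2744  0.1154] [-1.80e+02 -3.00e-02 -1.53e+01] [-0.4  -0.7   5.52] 0.0854
```

Contact came at TCP z 0.1154, which is a roller top at 56 mm with the open tips as predicted. The press is 5.5 N. Now the first stroke.

```bash
python3 - <<'E'
from h import *
s=st(); p=s["tool_pos"].copy(); 
p[:2]-=EX*.028
robot.line_to(p,vel=.04); s=st("stroke")
p=s["tool_pos"].copy(); robot.line_to([p[0],p[1],.150],vel=.08); st("up")
for n in C: cv2.imwrite(f"pics/{n}1.png",robot.grab_frame(n))
im=cv2.imread("pics/side1.png")[180:280,250:410];cv2.imwrite("pics/s1c.png",cv2.resize(im,None,fx=5,fy=5,interpolation=cv2.INTER_CUBIC))
im=cv2.imread("pics/top1.png")[135:305,180:360];cv2.imwrite("pics/t1c.png",cv2.resize(im,None,fx=3.5,fy=3.5,interpolation=cv2.INTER_CUBIC))
E
```

```text
3.68 [ 0.6053 -0.2744  0.1154] [-1.80e+02 -3.00e-02 -1.53e+01] [-0.4  -0.7   5.52] 0.0854
stroke 4.52 [ 0.5782 -0.2676  0.1154] [-1.7996e+02  8.0000e-02 -1.5300e+01] [0.27 2.58 4.06] 0.0855
up 5.1 [ 0.5783 -0.2678  0.1503] [-1.7998e+02  6.0000e-02 -1.5300e+01] [-0.53 -1.21 -0.17] 0.0857
```

View pics/s1c.png

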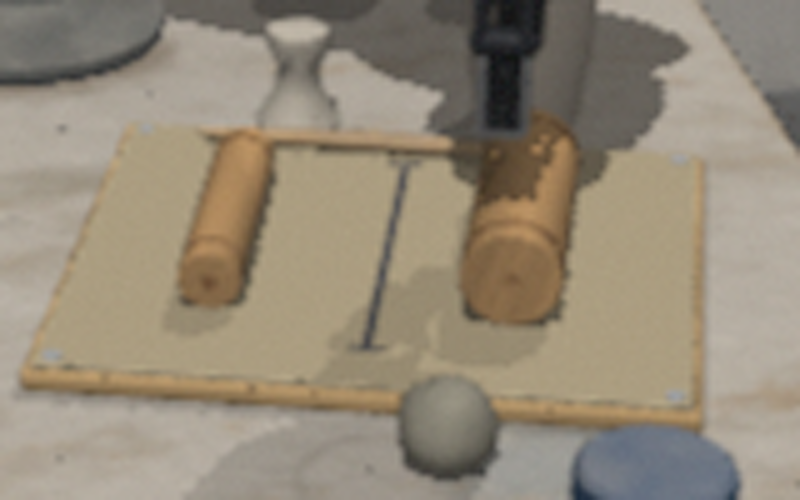

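View pics/t1c.png

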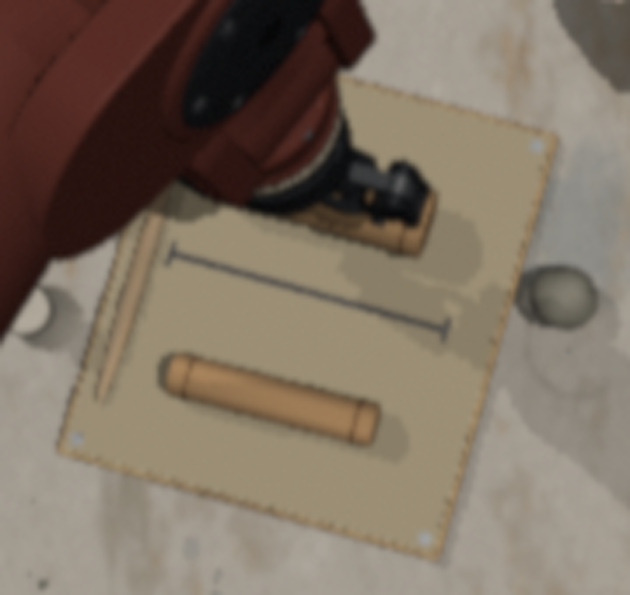

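The roller moved about 14 mm: its near end went from u=545 to u=513 in the side crop. That's half the finger travel, so it is rolling. Three more strokes like that, then I'll clear the arm and measure.

```bash
cat >> h.py <<'E'
def stroke(c,yaw,d,dyaw=0.,s0=None):
    """c: roller centre xy, d: roller travel towards -EX (m, signed); dyaw roller degrees"""
    c=np.array(c);a=c+EX*d/2;sg=[180,0,yaw]
    robot.line_to([*a,.135],vel=.1,rotation=sg)
    g=robot.line_to([*a,.110],vel=.02,guard=3);s=robot.observe();p=s["tool_pos"].copy()
    f0=s["ft_force"][2]
    p[:2]=a-EX*2*d
    robot.line_to(p,vel=.04,rotation=[180,0,yaw+2*dyaw]);f=robot.observe()["ft_force"]
    robot.line_to([p[0],p[1],.135],vel=.08)
    print("stroke",g,p.round(4),round(f0,2),f.round(2))
    return c-EX*d
E
python3 - <<'E'
from h import *
c=np.array([.5978,-.2725])-EX*.014
for i in range(3): c=stroke(c,-15.3,.014)
p=c+EX*0
robot.line_to([*p,.17],vel=.15)
robot.move_pose([.40,-.50,.22],[180,0,-15]); st("clear")
I={n:robot.grab_frame(n) for n in C}
for n in C: cv2.imwrite(f"pics/{n}2.png",I[n])
z=.034
for sel in(["top"],["side"],["top","side"]):
    x,f,s=fit({n:I[n] for n in sel},c,np.radians(-15),.022,z)
    print(sel,x[:2].round(4),np.degrees(x[2]).round(2),round(f,3),s,np.round(board(x),4))
overlay("top",I["top"],x,.022,z,"pics/o_top2.png",(180,135,360,305),3.5)
overlay("side",I["side"],x,.022,z,"pics/o_side2.png",(250,180,410,280),5)
E
```

```text
stroke True [ 0.5638 -0.264   0.1154] 5.42 [0.93 2.16 3.83]
stroke True [ 0.5503 -0.2606  0.1154] 4.42 [1.8  3.12 4.8 ]
stroke True [ 0.5367 -0.2573  0.1154] 4.9 [0.27 2.09 3.58]
clear 14.05 [ 0.4006 -0.4989  0.2193] [-1.7993e+02  3.0000e-02 -1.4950e+01] [-0.48  0.42  0.02] 0.0855
['top'] [ 0.5428 -0.26  ] -15.01 0.176 {'top': 1095} [ 0.0163  0.0015 -1.006 ]
['side'] [ 0.5442 -0.2558] -14.75 0.126 {'side': 716} [ 0.0167  0.0059 -0.7455]
['top', 'side'] [ 0.544  -0.2583] -15.86 0.312 {'top': 1095, 'side': 716} [ 0.0171  0.0035 -1.8583]
```

View pics/o_top2.png

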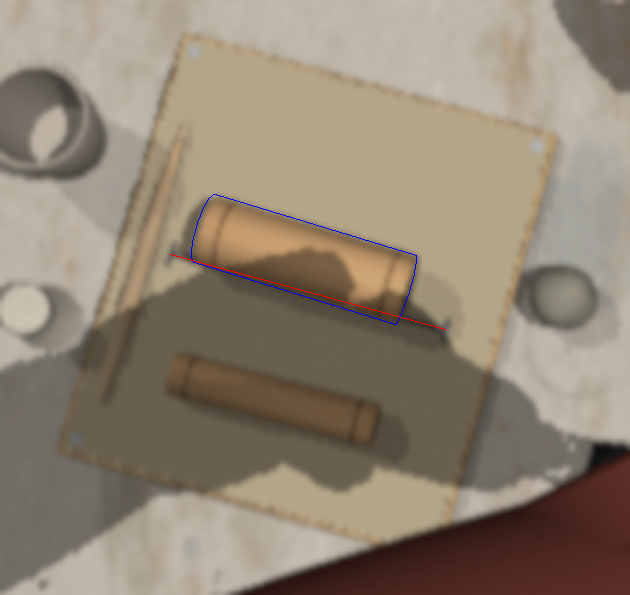

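View pics/o_side2.png

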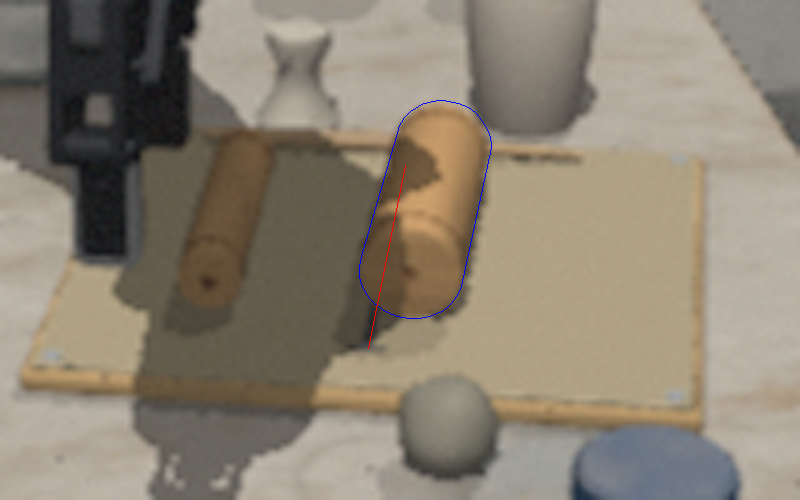

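The roller is at about +16.5 mm and turned about -1°. One last stroke of 16.5 mm with a +1° roller turn, then park the arm far off for an unshadowed check.

```bash
cat > meas.py <<'E'
from h import *
import sys
k=sys.argv[1]
I={n:robot.grab_frame(n) for n in C}
for n in C: cv2.imwrite(f"pics/{n}{k}.png",I[n])
z=.034
for sel in(["top"],["side"],["top","side"]):
    x,f,s=fit({n:I[n] for n in sel},(.5266,-.2555),np.radians(-14),.022,z)
    print(sel,x[:2].round(4),np.degrees(x[2]).round(2),round(f,3),s,np.round(board(x),4))
overlay("top",I["top"],x,.022,z,f"pics/o_top{k}.png",(180,135,360,305),3.5)
overlay("side",I["side"],x,.022,z,f"pics/o_side{k}.png",(250,180,410,280),5)
E
python3 - <<'E'
from h import *
c=np.array([.5434,-.2585])
robot.move_pose([*(c+EX*.008),.15],[180,0,-15.3])
stroke(c,-15.3,.0165,1.0)
s=robot.observe()["tool_pos"]; robot.line_to([s[0],s[1],.18],vel=.15)
robot.goto_joints([-80.14, 5.964, 5.575, 89.605, 0, 77.527]); st("clear")
E
python3 meas.py 3
```

```text
stroke True [ 0.5194 -0.2525  0.1154] 4.44 [0.18 0.21 2.11]
clear 19.92 [ 0.2287 -0.5545  0.3033] [-1.7996e+02 -2.0000e-02  2.2360e+01] [0.41 0.08 0.03] 0.0856
['top'] [ 0.5283 -0.2558] -13.9 0.155 {'top': 1119} [0.0012 0.0021 0.0974]
['side'] [ 0.5277 -0.2525] -12.76 0.123 {'side': 716} [-1.0000e-04  5.1000e-03  1.2363e+00]
['top', 'side'] [ 0.5279 -0.2548] -12.86 0.286 {'top': 1119, 'side': 716} [6.0000e-04 2.9000e-03 1.1433e+00]
```

View pics/o_top3.png

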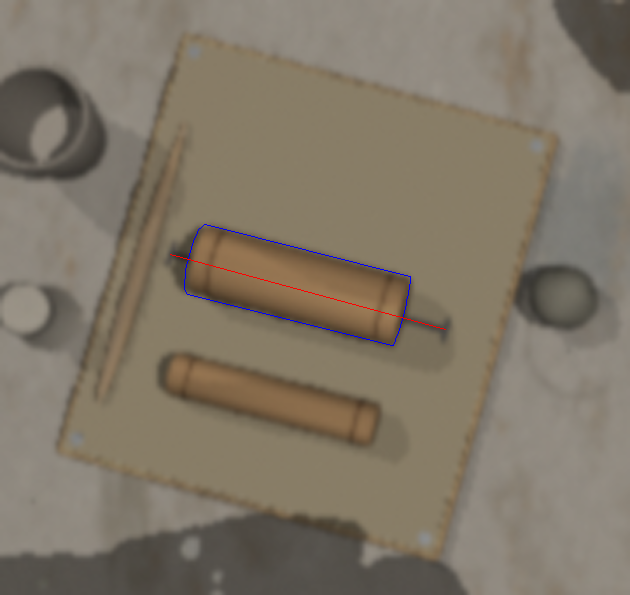

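View pics/o_side3.png

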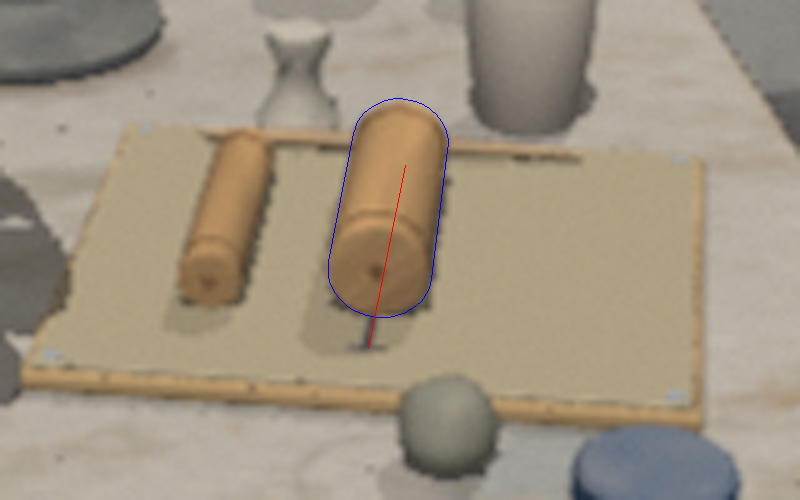

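```bash
python3 - <<'E'
from h import *
a=cv2.imread("pics/top0.png");b=cv2.imread("pics/top3.png")
d=cv2.absdiff(a,b).max(2)>40
print("changed px bbox",cv2.boundingRect(d.astype(np.uint8)),d.sum())
robot.job_done();st()
E
```

```text
changed px bbox (229, 169, 368, 308) 1173
the job is handed in; nothing more can be done
the job is handed in; nothing more can be done
```

I rolled the thick roller onto the start line and left it resting there. The job is handed in, at about 20 s on the robot's clock of the 48 s allowed.

**How:** I used five short strokes of the open fingertips along the roller's top, pressing with about 4–5 N. It travelled about half as far as the fingers, so it rolled rather than slid. The last stroke also turned it about 1° to line up with the line. It was never gripped or lifted, and the arm was back at its start pose, touching nothing, before I handed in.

**Last checks, arm clear:**

| Measure | Top camera | Side camera |
|---|---|---|
| Roller axis across the line | +1.3 mm | -0.2 mm |
| Offset along the line | +3.0 mm | +3.9 mm |
| Angle to the line | +0.1° | +1.2° |

- **Camera disagreement:** the two views differ by about 1° on the angle. They differ by 1–2 mm on position, which is within the calibration's 2 mm.
- **Offset along the line:** most of it was there at the start (about 1–3 mm). I left it, because correcting it would have meant sliding the roller.
- **Other objects:** the slim roller, wood tool, stamp, clay lump and cup look unmoved in the final pictures. The before/after difference image didn't confirm this separately, because the area it flagged was too broad to single them out.

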